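# Point out the scrap part and its tray, then call

### The arm

A 6-joint arm with a two-finger parallel gripper is mounted at the origin on the work surface. World frame = base frame: x ahead of the robot, y to its left, z up, the work surface at z = 0. Lengths are in mm, angles in rad, forces in N, time in s.
With the tool pointing down it reaches from about 350 to 975 mm from the base axis. Payload 4.9 kg.
Tool frame: the origin (TCP) lies between the finger pads; the fingertips stand ahead of it and the grasp point (between the pads) lies 6 mm ahead of it (ctrl.tip_extent is the x of the fingertips in the tool frame, in mm); x points along the fingers, y is the direction in which the jaws open and shut, and the axes are right-handed (so a half turn about x gives the same grasp; the last joint's range is limited). The gripper opens to 85 mm and grips with 20 to 120 N. Pads are 22 mm wide; open, the fingers measure 114 mm over their backs; the gripper's body (76 mm by 85 mm) begins 54 mm behind the grasp point. The pads swing forward as they close: fully open they stand 13 mm farther back than shut.
Start: joints at [-1.223, 0.053, 1.613, -0, 1.476, -0.119], TCP at [281.261, -558.116, 256.304] pointing down, gripper open.
Joint ranges: [-3.01, 3.01], [-1.01, 2.22], [0.06, 2.58], [-1.02, 4.17], [0.09, 2.62], [-3.14, 3.14]. Speed limits (rad/s): [2.57, 2.57, 3.14, 3.14, 3.14, 3.14].

### API

Orientations are given as a unit quaternion [x, y, z, w].
In Python, from workcell import ctrl, eyes gives the robot as it stands. The module is installed in compiled form; this text tells all that it offers.
- The arm moves only by the tool step_arm, never from a script. Its argument "deltas" is a list of rows, each an object with "offset": the shift along the tool's x, y, z in units of 50 mm (1.0 is 50 mm), a list of three; "dr": the turn, a rotation vector about the tool's x, y, z in units of 5 degrees (1.0 is 5 degrees), a list of three; "jaw": the finger opening in mm, from 0 to 85.4. A call has 1 to 5 rows; each row shifts and turns the commanded pose from where the row before left it, along the tool's axes as they then stand; what a row does not reach is not made up. A row lasts 1/10 s, in which the tool goes at most 50 mm and 8.59 degrees, less where a joint would pass 70% of its speed; a pose out of reach is approached as far as the arm can. A call is refused whole if a number of a shift passes 1 or a number of a turn 1, either way. A call with a gripper value outside its range is refused whole. The fingers move at their own pace and stop on an object; "force" is the grip in N (left out, the last holds). Time passes only in rows, so rows that do not move let the fingers close. It gives the time, the measured TCP pose, the force and the opening at its end, in the units of the state.
- ctrl.sense(): the state, without advancing time (a new reading comes with each control period).
- eyes.read_camera(name): name is "side" or "top" or "wrist"; returns a dict with "image" (480x640x3 uint8, red, green, blue), "fx", "fy", "cx", "cy" (pixels), "extrinsics" (4x4, takes a point from camera to world coordinates). Camera axes: x right, y down, z forward; pixel columns grow to the right and rows downward; lengths in mm; the calibration is good to about 2 mm. A picture is of the moment at which its call begins. There is no depth.
- ctrl.job_done(): hands the job in, once; it reports no verdict.
Trained networks look in a picture, given as the dict that the camera call returned (one of the last four; its "shot" number tells which), for a name from the list of things; names that differ only in an ending like _2 or _b are one class to them, and where a whole thing is asked for, a point or a joint stands for the part that bears it (a point fixed in the world has none). Each returns a list of dicts, best first, with "conf" (0 to 1); they miss things now and then, are a little off and sometimes report something else, mostly with a low value. They report only what shows in the picture. A call takes as long as a camera call.
- eyes.find_in(picture, thing): "extent" ([centre column, centre row, width, height] in pixels, round what is visible of it).
- eyes.regions_of(picture, thing): "region" (480x640 bool, what is visible of it) and "extent" ([centre column, centre row, width, height] in pixels, round what is visible of it).
The state is a dict: "clock": time; "joints": joint angles; "qd": joint speeds; "effort": joint torques, N m; "tool_pos": TCP position; "tcp_rot": TCP orientation; "ft_force": force on the tool from outside, world axes, zero at the start; "wrist_torque": the same for the moment, N m; "opening": finger opening in mm.
Only numpy, scipy, OpenCV 4.12 (cv2) and the standard library are available. Lean on these libraries where they do the work, as an engineer would, in place of code of your own. Each camera call takes 0.05 s, during which the arm holds its last target.

### The job

Show your workmate which part is scrap and where it goes: point with the fingertips at the stepped bush on the marking-out plate, from straight above and two or three centimetres over its top, holding still there for two seconds, then point in the same way at the middle of the undivided tray, two or three centimetres over its rim, for two seconds. Then press the push button on the call box all the way down with the fingertips, let it come back up and move up clear of it. Never touch, lift or shift the parts, the trays or the other things lying about, and do not point at the other three parts or the divided tray: stay a good hand's breadth (10 cm) above them when you cross over.

Things in the scene. Friction and masses are not known exactly. Their poses are not given: they have to be found in the camera images.
- stepped_bush: The part to scrap (sizes in mm): the only one of the four with two diameters, a round foot 44 across and 16 high with a thinner round neck 24 across above it, of bare metal, loose, upright on the plate, 45 tall over all; origin at the centre of its underside, z up, so the middle of its top is 45 along z. 250 g.
- round_blank: Good part: plain solid cylinder 44 across, of bare metal, loose, upright on the plate, 45 tall over all; origin at the centre of its underside, z up, so the middle of its top is 45 along z.
- square_blank: Good part: plain square block 40 by 40, of bare metal, loose, upright on the plate, 45 tall over all; origin at the centre of its underside, z up, so the middle of its top is 45 along z.
- hex_blank: Good part: hexagonal prism 40 across flats, of bare metal, loose, upright on the plate, 45 tall over all; origin at the centre of its underside, z up, so the middle of its top is 45 along z.
- plate: Dark steel marking-out plate, 220 (its x) by 200 (its y) by 20 thick, fixed; the four parts stand on it about 100 apart in two rows of two, which part where varies. Origin at the centre of its underside.
- plain_tray: Scrap tray: open grey sheet-metal tray, 110 (its x) by 140 (its y), 40 high to the rim, walls and floor 4 thick, fixed to the bench; origin at the centre of its underside. It has no divider and is empty.
- divided_tray: The other tray: open grey sheet-metal tray, 110 (its x) by 140 (its y), 40 high to the rim, walls and floor 4 thick, fixed to the bench; origin at the centre of its underside. One divider wall across its middle, parallel to its x, as high as the rim, makes two compartments; a brass plug stands in one.
- call_box: Grey call box 90 (its x) by 120 (its y) by 50 high, fixed to the bench, with one black push button in the middle of its top. Origin at the centre of its underside. It and the two trays swap places between starts.
- call_button (a joint): Travel of the push button in m: 0 up, 0.006 fully down (about 5 N); a spring brings it back.
- call_button_top (a point): Centre of the button's top face, a round black cap 36 mm across that moves straight down when pressed; z up.
- washer: Steel washer 28 across, 6 high, lying near the middle of the plate. Bystander, loose; leave it alone. Origin at the centre of its underside.
- plug: Brass cylinder 24 across, 28 high, standing in a compartment of the divided tray. Bystander, loose; leave it alone. Origin at the centre of its underside.
- bottle: Glass bottle 64 across, 200 high, at the far side. Bystander, loose; leave it alone. Origin at the centre of its underside.
- tape_roll: Roll of paper tape 100 across, 24 high, lying beyond the plate. Bystander, loose; leave it alone. Origin at the centre of its underside.
- screwdriver: Screwdriver with black handle lying beyond the plate, along its own x, under 40 high. Bystander, loose; leave it alone. Origin at the centre of its underside.
- wood_bar: Wooden bar 180 by 50 by 30 high, lying at the far left. Bystander, loose; leave it alone. Origin at the centre of its underside.
- hammer: Hammer with wooden handle lying at the far right, under 50 high. Bystander, loose; leave it alone. Origin at the centre of its underside.

How it is judged:
By the outcome, as a careful person would: the job done as asked, in the order asked, and still so for the second after the job is handed in, with the robot touching nothing.
It also fails if it takes over 58 s, if anything falls off the work surface, if the arm or the gripper's body presses on something with over 40 N, if the wrist force passes 120 N, or if a joint passes its speed limit or range.

## Working session

There is one attempt and no reset: what is moved stays moved. The work goes in short steps, Python scripts to look and compute and a tool call to move; the robot and the scene stay as the last step left them, time stands still between calls to the robot, and variables do not carry over. Pictures are saved under pics/ and viewed, and the job is handed in when it is done.

Besides the shell and the picture viewer there is one more tool, called after "Request:" in YAML: its name, and indented under it one key for each argument. step_arm: Moves the arm, as the interface text tells. Its arguments: {"type":"object","properties":{"deltas":{"type":"array","items":{"type":"object","properties":{"offset":{"type":"array","items":{"type":"number"}},"dr":{"type":"array","items":{"type":"number"}},"jaw":{"type":"number"}}}},"force":{"type":"number"}},"required":["deltas"]}

```bash
mkdir -p pics
python3 - <<'E'
from workcell import ctrl, eyes
import cv2
s=ctrl.sense(); print({k:s[k] for k in('clock','tool_pos','tcp_rot','opening','ft_force')},ctrl.tip_extent)
for n in('top','side'):
    p=eyes.read_camera(n); cv2.imwrite(f'pics/{n}0.png',p['image'][:,:,::-1])
    print(n,p['fx'],p['fy'],p['cx'],p['cy'],p['extrinsics'])
    for t in('stepped_bush','plain_tray','divided_tray','call_button_top','call_box','plate'):
        print(t,[(d['extent'],round(d['conf'],2)) for d in eyes.find_in(p,t)][:3])
E
```

```text
{'clock': 0.0, 'tool_pos': array([ 281.05681127, -557.59236989,  255.0493656 ]), 'tcp_rot': array([-0.68784569, -0.1642727 ,  0.6880241 , -0.1628055 ]), 'opening': 85.74110739729338, 'ft_force': array([ 0.2746492 , -0.1334795 , -0.49739775])} 25.0
top 521.5912062124356 521.5912062124356 329.06394020954593 247.83357472388764 [[-1.52507504e-02 -9.86978673e-01  1.60126558e-01  4.46242528e+02]
 [-9.99883416e-01  1.49331541e-02 -3.18665305e-03 -5.99012981e+01]
 [ 7.53964031e-04 -1.60156489e-01 -9.87091349e-01  1.03563341e+03]
 [ 0.00000000e+00  0.00000000e+00  0.00000000e+00  1.00000000e+00]]
stepped_bush [([313.1, 306.2, 22.1, 20.8], 0.78)]
plain_tray [([148.3, 249.6, 77.6, 62.0], 0.72), ([287.7, 273.6, 110.6, 121.8], 0.6), ([440.7, 300.7, 22.0, 19.4], 0.42)]
divided_tray [([147.3, 345.1, 81.5, 61.9], 0.8)]
call_button_top [([439.9, 299.9, 19.5, 20.5], 0.6), ([434.9, 298.9, 75.5, 51.7], 0.37)]
call_box [([435.6, 298.8, 72.7, 55.9], 0.81), ([286.4, 275.3, 12.5, 13.4], 0.66), ([265.5, 246.6, 30.4, 26.4], 0.59)]
plate [([288.6, 274.1, 110.9, 125.5], 0.57), ([151.8, 185.4, 95.0, 41.9], 0.35)]
side 563.2653394778818 563.2653394778818 330.1932978706231 239.938126957943 [[-9.50939905e-01 -1.72525332e-01  2.56804025e-01  2.94149262e+02]
 [-3.09277892e-01  5.50996491e-01 -7.75080675e-01  9.03849564e+02]
 [-7.77706617e-03 -8.16478950e-01 -5.77322822e-01  7.79532342e+02]
 [ 0.00000000e+00  0.00000000e+00  0.00000000e+00  1.00000000e+00]]
stepped_bush [([375.7, 264.2, 20.8, 27.2], 0.83), ([219.3, 258.8, 39.5, 88.3], 0.35)]
plain_tray [([266.6, 369.4, 91.8, 90.4], 0.6), ([355.4, 293.1, 26.1, 24.7], 0.45)]
divided_tray [([369.1, 391.7, 83.0, 98.0], 0.95)]
call_button_top [([248.9, 263.6, 35.6, 34.8], 0.44), ([217.2, 259.6, 38.4, 93.5], 0.29)]
call_box [([396.4, 213.8, 43.2, 45.7], 0.8)]
plate [([339.8, 287.9, 128.2, 86.7], 0.6)]
```

View pics/top0.png

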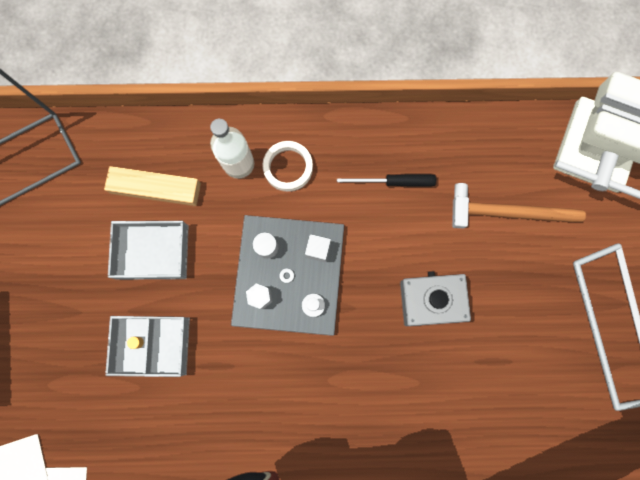

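View pics/side0.png

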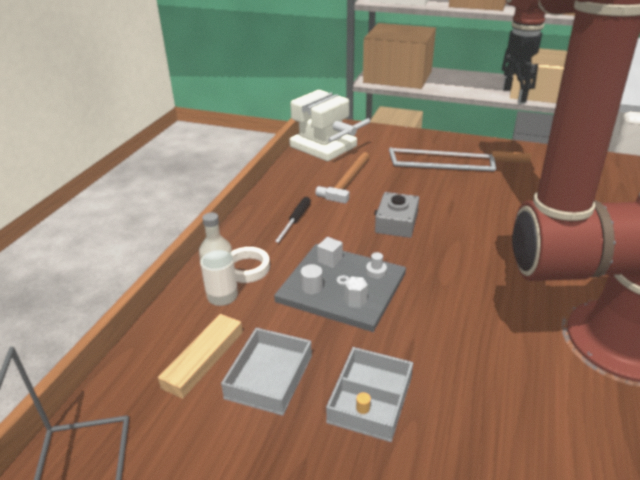

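The top view shows the stepped bush at about (313,305), lower right on the plate. The plain tray is at (148,250), the divided tray with the plug at (148,346), and the button at (439,299). The side view agrees. Next I'll zoom in for exact pixels.

```bash
cat > h.py <<'E'
import numpy as np
def ray(p,u,v,z):
    E=np.array(p['extrinsics']);d=E[:3,:3]@np.array([(u-p['cx'])/p['fx'],(v-p['cy'])/p['fy'],1]);o=E[:3,3]
    return np.round(o+d*(z-o[2])/d[2],1)
def proj(p,X):
    E=np.linalg.inv(np.array(p['extrinsics']));c=E[:3,:3]@np.array(X,float)+E[:3,3]
    return np.round([p['fx']*c[0]/c[2]+p['cx'],p['fy']*c[1]/c[2]+p['cy']],1)
E
python3 - <<'E'
from workcell import ctrl, eyes
import cv2,numpy as np
from h import *
T=eyes.read_camera('top');S=eyes.read_camera('side')
for n,p in(('top',T),('side',S)):
    for t in('stepped_bush','plain_tray','call_button_top','plate','bottle'):
        for d in eyes.regions_of(p,t)[:2]:
            m=d['region'];v,u=np.nonzero(m);print(n,t,round(d['conf'],2),d['extent'],u.mean().round(1),v.mean().round(1),m.sum())
c=lambda im,x,y,w,h:cv2.resize(im[y:y+h,x:x+w,::-1],(w*6,h*6),interpolation=cv2.INTER_CUBIC)
a=c(T['image'],290,280,44,50);b=c(T['image'],415,275,50,50);d=c(S['image'],355,245,40,50)
cv2.imwrite('pics/z1.png',np.hstack([a,b[:300],d]))
print(ray(T,148.3,249.6,40),ray(T,439.5,299.5,55),ray(T,313,305,65))
E
```

```text
top stepped_bush 0.68 [312.9, 305.2, 23.8, 23.5] 313.3 304.8 406
top plain_tray 0.93 [148.5, 250.6, 77.2, 59.9] 148.5 249.7 4471
top call_button_top 0.86 [440.0, 299.9, 17.3, 20.3] 438.8 298.5 308
top call_button_top 0.33 [151.4, 186.4, 91.9, 37.6] 153.0 185.5 2319
top plate 0.74 [288.6, 272.5, 110.6, 125.0] 288.1 275.5 9255
top bottle 0.95 [233.6, 150.1, 44.9, 62.9] 231.2 148.9 1746
top bottle 0.41 [440.2, 299.8, 17.8, 20.3] 438.9 298.4 309
side stepped_bush 0.85 [377.2, 265.3, 21.1, 26.6] 376.5 266.4 379
side plain_tray 0.69 [266.4, 368.6, 90.9, 86.5] 267.7 370.4 5240
side call_button_top 0.66 [397.4, 198.8, 16.1, 11.8] 398.1 199.0 129
side call_button_top 0.33 [329.4, 252.3, 24.0, 27.7] 329.4 251.4 548
side plate 0.73 [339.7, 286.9, 128.6, 86.8] 342.3 290.4 4894
side bottle 0.79 [219.2, 260.0, 37.3, 89.3] 217.6 264.3 2263
[609.6 286.2  40. ] [ 504.1 -268.6   55. ] [496.9 -31.6  65. ]
```

View pics/z1.png

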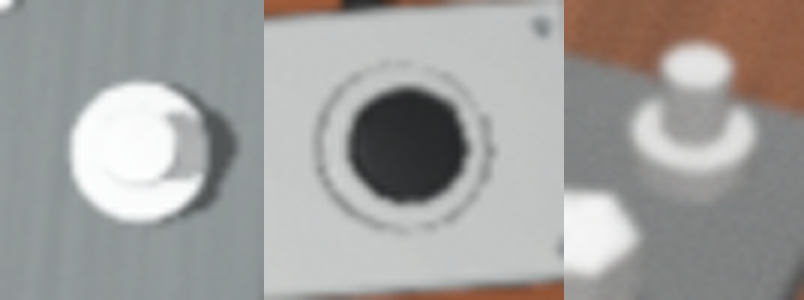

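Run:
```python
from workcell import ctrl, eyes
from h import *
from scipy.spatial.transform import Rotation as R
T=eyes.read_camera('top');S=eyes.read_camera('side')
print('bush',ray(T,313.2,304,65),ray(T,313.2,305.2,36),ray(S,377.1,255.8,65))
for z in(50,55,58,60,65):print('btn',z,ray(T,438.7,298.8,z),ray(S,398.2,199.,z))
# tray rim corners
for c in((109,222),(187.5,222),(188,279),(108,279)):print('tray',ray(T,*c,40))
for c in((257.5,331),(311.5,346.5),(277,409),(225,374)):print('trayS',ray(S,*c,40))
s=ctrl.sense();print(R.from_quat(s['tcp_rot']).as_matrix().round(3),s['clock'])
```

```text
bush [498.7 -32.   65. ] [498.  -31.2  36. ] [499.6 -29.9  65. ]
btn 50 [ 505.7 -268.2   50. ] [ 511.4 -294.6   50. ]
btn 55 [ 505.4 -267.2   55. ] [ 509.9 -286.4   55. ]
btn 58 [ 505.2 -266.5   58. ] [ 509.  -281.5   58. ]
btn 60 [ 505.1 -266.1   60. ] [ 508.4 -278.2   60. ]
btn 65 [ 504.8 -265.    65. ] [ 506.9 -270.    65. ]
tray [665.2 364.9  40. ]
tray [662.9 212.   40. ]
tray [551.4 207.9  40. ]
tray [553.7 361.   40. ]
trayS [661.3 229.3  40. ]
trayS [552.7 236.   40. ]
trayS [559.5 381.4  40. ]
trayS [671.8 341.   40. ]
[[-0.     0.45  -0.893]
 [-0.    -0.893 -0.45 ]
 [-1.     0.     0.   ]] 1.4
```

Run:
```python
from workcell import ctrl, eyes
import cv2,numpy as np
from h import *
T=eyes.read_camera('top');S=eyes.read_camera('side')
def rect(x,y,a,z,w,h):
    c,s=np.cos(a),np.sin(a)
    return [(x+c*i*w/2-s*j*h/2,y+s*i*w/2+c*j*h/2,z) for i,j in((1,1),(1,-1),(-1,-1),(-1,1))]
def draw(p,x0,y0,w,h,shapes,k=5):
    im=cv2.resize(np.ascontiguousarray(p['image'][y0:y0+h,x0:x0+w,::-1]),(w*k,h*k),interpolation=cv2.INTER_CUBIC)
    for pts,col in shapes:
        q=np.array([((proj(p,X)-[x0,y0]+.5)*k).astype(int) for X in pts]);cv2.polylines(im,[q],True,col,1)
    return im
circ=lambda x,y,z,r:[(x+r*np.cos(t),y+r*np.sin(t),z) for t in np.arange(0,6.28,.2)]
tr=[(rect(609,290,.015,40,110,140),(0,0,255)),(rect(609,290,.015,0,110,140),(0,255,0))]
a=draw(T,100,205,100,85,tr,4);b=draw(S,215,320,100,95,tr,4)
cv2.imwrite('pics/tray.png',np.hstack([a,b[:340]]))
bt=[(circ(505,-266,65,18),(0,0,255)),(rect(505,-266,0,50,90,120),(0,255,0))]
a=draw(T,395,265,80,65,bt,5);b=draw(S,370,185,60,55,bt,5)
cv2.imwrite('pics/btn.png',np.hstack([a[:275],b]))
```

```text
(no output)
```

View pics/tray.png

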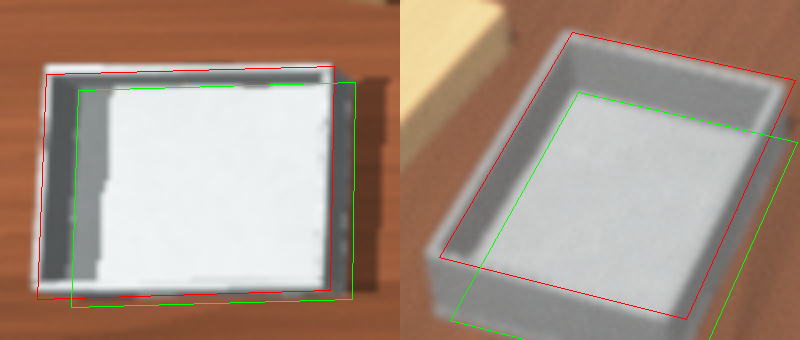

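View pics/btn.png

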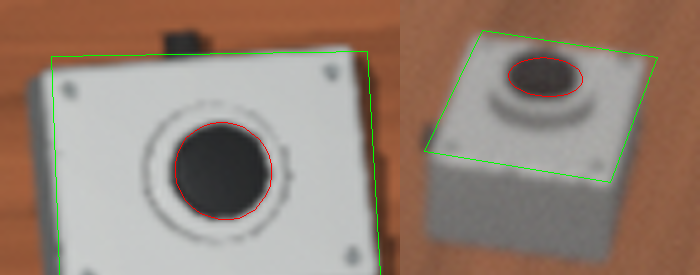

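Fits: bush top (499,-31,65), tray centre (612,291), rim at 40, button (505,-266) at about 65. I'll shut the fingers while crossing high to the bush.

Request:
step_arm:
  deltas:
    - {"offset": [0,-0.31,-0.36],"dr": [0,0,0],"jaw": 0}
    - {"offset": [0,-0.62,-0.72],"dr": [0,0,0],"jaw": 0}
    - {"offset": [0,-0.62,-0.72],"dr": [0,0,0],"jaw": 0}
    - {"offset": [0,-0.62,-0.72],"dr": [0,0,0],"jaw": 0}
    - {"offset": [0,-0.62,-0.72],"dr": [0,0,0],"jaw": 0}
  force: 20

```text
clock: 2.0
tool_pos: [363.5, -359.0, 256.4]
tcp_rot: [0.688, 0.163, -0.688, 0.163]
ft_force: [1.4, 0.3, 0.7]
opening: 12.6
```

Request:
step_arm:
  deltas:
    - {"offset": [0,-0.62,-0.72],"dr": [0,0,0],"jaw": 0}
    - {"offset": [0,-0.62,-0.72],"dr": [0,0,0],"jaw": 0}
    - {"offset": [0,-0.62,-0.72],"dr": [0,0,0],"jaw": 0}
    - {"offset": [0,-0.62,-0.72],"dr": [0,0,0],"jaw": 0}
    - {"offset": [0,-0.62,-0.72],"dr": [0,0,0],"jaw": 0}

```text
clock: 2.5
tool_pos: [454.5, -139.4, 256.7]
tcp_rot: [0.688, 0.163, -0.688, 0.164]
ft_force: [1.2, -0.3, 0.8]
opening: -0.0
```

Request:
step_arm:
  deltas:
    - {"offset": [0,-0.62,-0.72],"dr": [0,0,0],"jaw": 0}
    - {"offset": [0,-0.62,-0.72],"dr": [0,0,0],"jaw": 0}
    - {"offset": [0,-0.31,-0.36],"dr": [0,0,0],"jaw": 0}
    - {"offset": [0,0,0],"dr": [0,0,0],"jaw": 0}
    - {"offset": [0,0,0],"dr": [0,0,0],"jaw": 0}

```text
clock: 3.0
tool_pos: [499.6, -31.4, 256.3]
tcp_rot: [-0.688, -0.164, 0.688, -0.164]
ft_force: [-0.1, -0.4, -0.8]
opening: 0.1
```

Run:
```python
from workcell import ctrl, eyes
import cv2
from scipy.spatial.transform import Rotation as R
s=ctrl.sense();print(s['tool_pos'],s['opening'],s['clock'],ctrl.tip_extent,s['ft_force']);print(R.from_quat(s['tcp_rot']).as_matrix().round(4))
p=eyes.read_camera('side');cv2.imwrite('pics/s1.png',p['image'][:,:,::-1])
p=eyes.read_camera('wrist');cv2.imwrite('pics/w1.png',p['image'][:,:,::-1])
```

```text
[499.56925425 -31.42241733 256.29525848] 0.11752222594829954 3.0 25.0 [-0.06471934 -0.35731876 -0.83782195]
[[-3.000e-04  4.511e-01 -8.925e-01]
 [-5.000e-04 -8.925e-01 -4.511e-01]
 [-1.000e+00  4.000e-04  5.000e-04]]
```

View pics/s1.png

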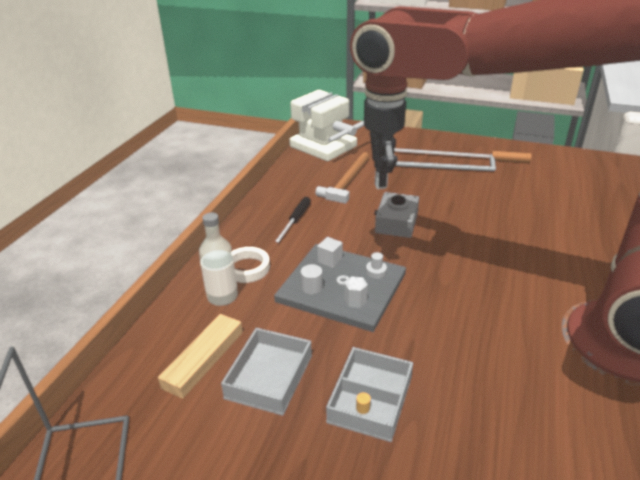

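View pics/w1.png

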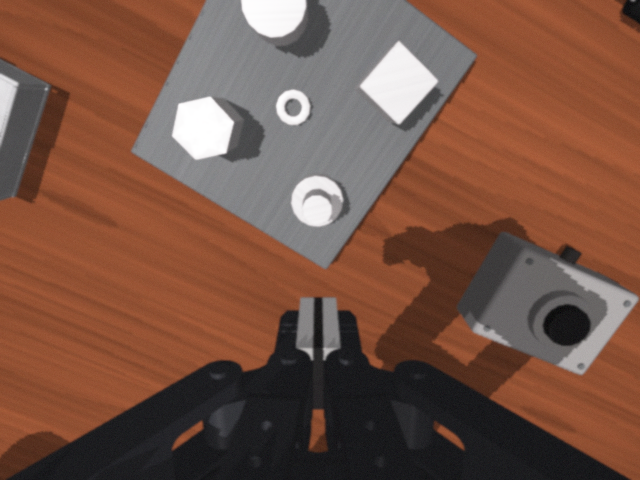

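The side view shows the hand upright, fingertips at about (381,187), above the bush at (376,265). The wrist view puts the bush at (317,203), in line with the fingers. I'll check both against the projection.

Run:
```python
from workcell import ctrl, eyes
from h import *
S=eyes.read_camera('side');W=eyes.read_camera('wrist')
for z in(256,231,218): print(z,proj(S,(499.6,-31.4,z)),proj(W,(499.6,-31.4,z)))
print(ray(W,317,206,65),ray(W,566,325,65),ray(W,317,201,36))
```

```text
256 [381.3 175.6] [316.5 353.8]
231 [380.7 187. ] [316.6 316.6]
218 [380.4 192.8] [316.7 301.4]
[503.1 -29.7  65. ] [ 505.2 -265.2   65. ] [500.7 -30.8  36. ]
```

Both agree: tip extent 25 when shut. Now down to 25 mm over the bush (TCP z 115).

Request:
step_arm:
  deltas:
    - {"offset": [0.8,0,0],"dr": [0,0,0],"jaw": 0}
    - {"offset": [0.9,0,0],"dr": [0,0,0],"jaw": 0}
    - {"offset": [0.7,0,0],"dr": [0,0,0],"jaw": 0}
    - {"offset": [0.3,0,0],"dr": [0,0,0],"jaw": 0}
    - {"offset": [0.12,0,0],"dr": [0,0,0],"jaw": 0}

```text
clock: 3.7
tool_pos: [498.6, -32.0, 113.7]
tcp_rot: [-0.687, -0.164, 0.689, -0.163]
ft_force: [-0.2, -0.2, 0.6]
opening: 0.3
```

Request:
step_arm:
  deltas:
    - {"offset": [0,0,0],"jaw": 0}
    - {"offset": [0,0,0],"jaw": 0}
    - {"offset": [0,0,0],"jaw": 0}
    - {"offset": [0,0,0],"jaw": 0}
    - {"offset": [0,0,0],"jaw": 0}

```text
invalid input
```

Run:
```python
from workcell import ctrl, eyes
import cv2,numpy as np
s=ctrl.sense();print(s['tool_pos'],s['clock'])
p=eyes.read_camera('side');w=eyes.read_camera('wrist')
c=p['image'][150:300,300:450,::-1]
cv2.imwrite('pics/b2.png',np.hstack([cv2.resize(c,(450,450)),w['image'][100:475,140:490,::-1].repeat(1,0)[:450].copy() if 0 else cv2.resize(w['image'][180:380,220:375,::-1],(349,450))]))
```

```text
[498.57723552 -32.00867762 113.71269236] 3.7
```

View pics/b2.png

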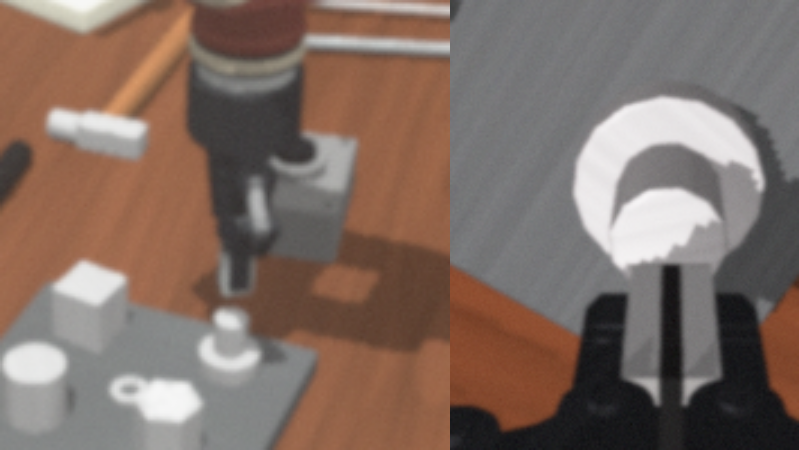

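The fingertips are centred over the neck with a gap of about 24 mm; all is well. Now I hold, with `dr` written out this time.

Request:
step_arm:
  deltas:
    - {"offset": [0,0,0],"dr": [0,0,0],"jaw": 0}
    - {"offset": [0,0,0],"dr": [0,0,0],"jaw": 0}
    - {"offset": [0,0,0],"dr": [0,0,0],"jaw": 0}
    - {"offset": [0,0,0],"dr": [0,0,0],"jaw": 0}
    - {"offset": [0,0,0],"dr": [0,0,0],"jaw": 0}

```text
clock: 4.3
tool_pos: [499.8, -31.5, 115.7]
tcp_rot: [0.688, 0.163, -0.688, 0.164]
ft_force: [-0.2, -0.7, 0.5]
opening: 0.2
```

Request:
step_arm:
  deltas:
    - {"offset": [0,0,0],"dr": [0,0,0],"jaw": 0}
    - {"offset": [0,0,0],"dr": [0,0,0],"jaw": 0}
    - {"offset": [0,0,0],"dr": [0,0,0],"jaw": 0}
    - {"offset": [0,0,0],"dr": [0,0,0],"jaw": 0}
    - {"offset": [0,0,0],"dr": [0,0,0],"jaw": 0}

```text
clock: 4.8
tool_pos: [499.6, -31.5, 115.3]
tcp_rot: [-0.688, -0.164, 0.688, -0.164]
ft_force: [0.1, -0.1, 0.4]
opening: 0.0
```

Request:
step_arm:
  deltas:
    - {"offset": [0,0,0],"dr": [0,0,0],"jaw": 0}
    - {"offset": [0,0,0],"dr": [0,0,0],"jaw": 0}
    - {"offset": [0,0,0],"dr": [0,0,0],"jaw": 0}
    - {"offset": [0,0,0],"dr": [0,0,0],"jaw": 0}
    - {"offset": [0,0,0],"dr": [0,0,0],"jaw": 0}

```text
clock: 5.3
tool_pos: [499.6, -31.5, 115.3]
tcp_rot: [0.688, 0.164, -0.688, 0.164]
ft_force: [0.8, -0.3, -0.2]
opening: 0.1
```

Request:
step_arm:
  deltas:
    - {"offset": [0,0,0],"dr": [0,0,0],"jaw": 0}
    - {"offset": [0,0,0],"dr": [0,0,0],"jaw": 0}
    - {"offset": [0,0,0],"dr": [0,0,0],"jaw": 0}
    - {"offset": [0,0,0],"dr": [0,0,0],"jaw": 0}
    - {"offset": [0,0,0],"dr": [0,0,0],"jaw": 0}

```text
clock: 5.8
tool_pos: [499.6, -31.5, 115.3]
tcp_rot: [0.688, 0.164, -0.688, 0.164]
ft_force: [0.1, 0.1, 0.6]
opening: -0.0
```

Request:
step_arm:
  deltas:
    - {"offset": [0,0,0],"dr": [0,0,0],"jaw": 0}
    - {"offset": [0,0,0],"dr": [0,0,0],"jaw": 0}
    - {"offset": [0,0,0],"dr": [0,0,0],"jaw": 0}
    - {"offset": [0,0,0],"dr": [0,0,0],"jaw": 0}
    - {"offset": [0,0,0],"dr": [0,0,0],"jaw": 0}

```text
clock: 6.3
tool_pos: [499.6, -31.5, 115.3]
tcp_rot: [-0.688, -0.164, 0.688, -0.164]
ft_force: [0.6, 0.4, -0.1]
opening: 0.2
```

Request:
step_arm:
  deltas:
    - {"offset": [-0.4,0,0],"dr": [0,0,0],"jaw": 0}
    - {"offset": [-0.8,0,0],"dr": [0,0,0],"jaw": 0}
    - {"offset": [-0.8,0,0],"dr": [0,0,0],"jaw": 0}
    - {"offset": [-0.6,0,0],"dr": [0,0,0],"jaw": 0}
    - {"offset": [-0.3,0,0],"dr": [0,0,0],"jaw": 0}

```text
clock: 6.8
tool_pos: [500.8, -31.7, 264.1]
tcp_rot: [0.69, 0.163, -0.686, 0.164]
ft_force: [0.1, -0.1, 0.3]
opening: 0.3
```

Request:
step_arm:
  deltas:
    - {"offset": [0,-0.25,-0.26],"dr": [0,0,0],"jaw": 0}
    - {"offset": [0,-0.53,-0.55],"dr": [0,0,0],"jaw": 0}
    - {"offset": [0,-0.53,-0.55],"dr": [0,0,0],"jaw": 0}
    - {"offset": [0,-0.53,-0.55],"dr": [0,0,0],"jaw": 0}
    - {"offset": [0,-0.53,-0.55],"dr": [0,0,0],"jaw": 0}

```text
clock: 7.3
tool_pos: [556.0, 131.1, 258.9]
tcp_rot: [-0.687, -0.164, 0.689, -0.163]
ft_force: [0.5, -0.6, 0.5]
opening: -0.2
```

Request:
step_arm:
  deltas:
    - {"offset": [0,-0.53,-0.55],"dr": [0,0,0],"jaw": 0}
    - {"offset": [0,-0.53,-0.55],"dr": [0,0,0],"jaw": 0}
    - {"offset": [0,-0.53,-0.55],"dr": [0,0,0],"jaw": 0}
    - {"offset": [0,-0.53,-0.55],"dr": [0,0,0],"jaw": 0}
    - {"offset": [0,-0.25,-0.26],"dr": [0,0,0],"jaw": 0}

```text
clock: 7.8
tool_pos: [612.5, 293.5, 258.2]
tcp_rot: [-0.687, -0.164, 0.689, -0.164]
ft_force: [0.3, 0.1, 0.5]
opening: -0.1
```

Request:
step_arm:
  deltas:
    - {"offset": [0,0,0],"dr": [0,0,0],"jaw": 0}
    - {"offset": [0,0,0],"dr": [0,0,0],"jaw": 0}

```text
clock: 8.0
tool_pos: [612.2, 290.6, 258.8]
tcp_rot: [-0.687, -0.163, 0.689, -0.164]
ft_force: [-0.5, -0.3, -0.3]
opening: 0.1
```

Run:
```python
from workcell import ctrl, eyes
import cv2,numpy as np
from h import *
s=ctrl.sense();print(s['tool_pos'],s['clock'])
w=eyes.read_camera('wrist');cv2.imwrite('pics/w3.png',w['image'][:,:,::-1])
for x in (-1,1):
  for y in(-1,1):print(proj(w,(612+55*x,291+70*y,40)))
```

```text
[612.16628944 290.62034652 258.80767177] 8.0
[359.6 290.6]
[215.1 223.3]
[423.5 182.3]
[269.1 101.7]
```

View pics/w3.png

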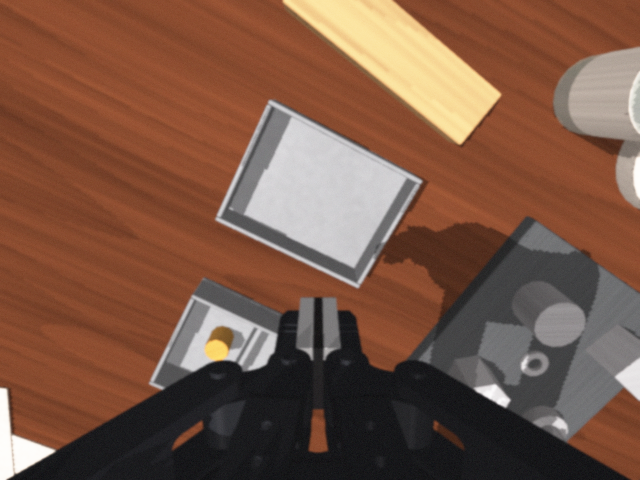

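The wrist view shows the undivided tray's rim corners at (358,286), (217,220), (421,181) and (271,101), within about 3 px of those predicted for a centre at (612,291). Now down to 25 mm over the rim, and hold.

Request:
step_arm:
  deltas:
    - {"offset": [0.9,0,0],"dr": [0,0,0],"jaw": 0}
    - {"offset": [0.9,0,0],"dr": [0,0,0],"jaw": 0}
    - {"offset": [0.8,0,0],"dr": [0,0,0],"jaw": 0}
    - {"offset": [0.55,0,0],"dr": [0,0,0],"jaw": 0}
    - {"offset": [0.22,0,0],"dr": [0,0,0],"jaw": 0}

```text
clock: 8.55
tool_pos: [610.1, 288.6, 87.4]
tcp_rot: [-0.686, -0.163, 0.691, -0.163]
ft_force: [-0.1, -0.2, -0.0]
opening: 0.1
```

Request:
step_arm:
  deltas:
    - {"offset": [0,0,0],"dr": [0,0,0],"jaw": 0}
    - {"offset": [0,0,0],"dr": [0,0,0],"jaw": 0}
    - {"offset": [0,0,0],"dr": [0,0,0],"jaw": 0}

```text
clock: 8.85
tool_pos: [614.3, 291.2, 94.8]
tcp_rot: [0.69, 0.164, -0.686, 0.163]
ft_force: [-0.2, 0.7, -0.1]
opening: -0.4
```

Run:
```python
from workcell import ctrl, eyes
import cv2,numpy as np
s=ctrl.sense();print(s['tool_pos'],s['clock'])
p=eyes.read_camera('side')
cv2.imwrite('pics/t4.png',cv2.resize(p['image'][250:450,150:400,::-1],(750,600)))
```

```text
[614.34842885 291.18315477  94.84190559] 8.85
```

View pics/t4.png

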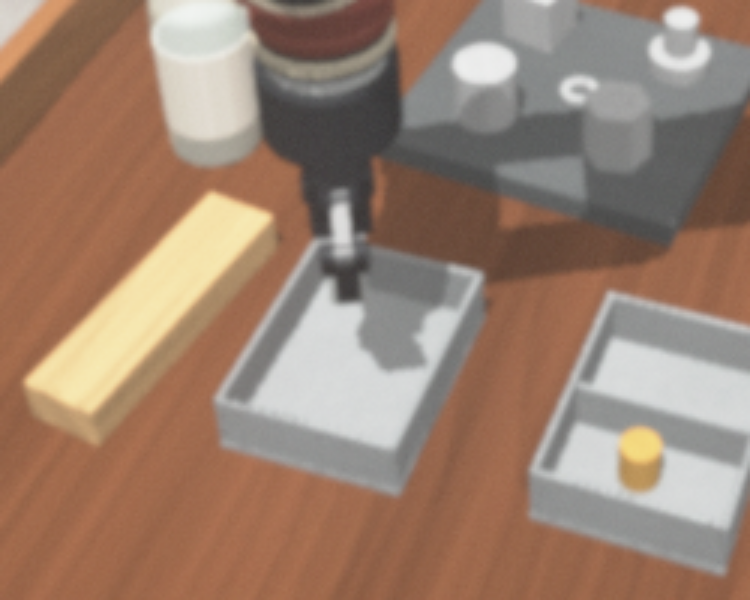

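The tips are inside the rim outline and over the middle. I hold on while the swing dies out.

Request:
step_arm:
  deltas:
    - {"offset": [0,0,0],"dr": [0,0,0],"jaw": 0}
    - {"offset": [0,0,0],"dr": [0,0,0],"jaw": 0}
    - {"offset": [0,0,0],"dr": [0,0,0],"jaw": 0}

```text
clock: 9.2
tool_pos: [612.8, 291.0, 92.3]
tcp_rot: [0.688, 0.164, -0.688, 0.164]
ft_force: [-0.3, -0.7, 0.0]
opening: 0.0
```

Request:
step_arm:
  deltas:
    - {"offset": [0,0,0],"dr": [0,0,0],"jaw": 0}
    - {"offset": [0,0,0],"dr": [0,0,0],"jaw": 0}
    - {"offset": [0,0,0],"dr": [0,0,0],"jaw": 0}
    - {"offset": [0,0,0],"dr": [0,0,0],"jaw": 0}
    - {"offset": [0,0,0],"dr": [0,0,0],"jaw": 0}

```text
clock: 9.7
tool_pos: [612.6, 290.9, 91.8]
tcp_rot: [-0.688, -0.164, 0.688, -0.164]
ft_force: [0.0, 0.5, 0.1]
opening: 0.0
```

Request:
step_arm:
  deltas:
    - {"offset": [0,0,0],"dr": [0,0,0],"jaw": 0}
    - {"offset": [0,0,0],"dr": [0,0,0],"jaw": 0}
    - {"offset": [0,0,0],"dr": [0,0,0],"jaw": 0}
    - {"offset": [0,0,0],"dr": [0,0,0],"jaw": 0}
    - {"offset": [0,0,0],"dr": [0,0,0],"jaw": 0}

```text
clock: 10.2
tool_pos: [612.7, 290.8, 91.8]
tcp_rot: [0.688, 0.164, -0.688, 0.164]
ft_force: [-0.3, 0.4, -0.1]
opening: 0.2
```

Request:
step_arm:
  deltas:
    - {"offset": [0,0,0],"dr": [0,0,0],"jaw": 0}
    - {"offset": [0,0,0],"dr": [0,0,0],"jaw": 0}
    - {"offset": [0,0,0],"dr": [0,0,0],"jaw": 0}
    - {"offset": [0,0,0],"dr": [0,0,0],"jaw": 0}
    - {"offset": [0,0,0],"dr": [0,0,0],"jaw": 0}

```text
clock: 10.7
tool_pos: [612.7, 290.8, 91.8]
tcp_rot: [-0.688, -0.164, 0.688, -0.164]
ft_force: [0.1, -0.6, -0.0]
opening: 0.3
```

Request:
step_arm:
  deltas:
    - {"offset": [0,0,0],"dr": [0,0,0],"jaw": 0}
    - {"offset": [0,0,0],"dr": [0,0,0],"jaw": 0}
    - {"offset": [0,0,0],"dr": [0,0,0],"jaw": 0}
    - {"offset": [0,0,0],"dr": [0,0,0],"jaw": 0}
    - {"offset": [0,0,0],"dr": [0,0,0],"jaw": 0}

```text
clock: 11.2
tool_pos: [612.7, 290.9, 91.8]
tcp_rot: [-0.688, -0.164, 0.688, -0.164]
ft_force: [0.5, 0.1, 0.4]
opening: -0.2
```

Request:
step_arm:
  deltas:
    - {"offset": [0,0,0],"dr": [0,0,0],"jaw": 0}
    - {"offset": [0,0,0],"dr": [0,0,0],"jaw": 0}
    - {"offset": [0,0,0],"dr": [0,0,0],"jaw": 0}
    - {"offset": [0,0,0],"dr": [0,0,0],"jaw": 0}
    - {"offset": [0,0,0],"dr": [0,0,0],"jaw": 0}

```text
clock: 11.7
tool_pos: [612.7, 290.9, 91.8]
tcp_rot: [0.688, 0.164, -0.688, 0.164]
ft_force: [-0.8, -0.1, 0.8]
opening: 0.3
```

Held 27 mm over the rim for 2.5 s, steady. Now up and high across to the call box.

Request:
step_arm:
  deltas:
    - {"offset": [-0.4,0,0],"dr": [0,0,0],"jaw": 0}
    - {"offset": [-0.8,0,0],"dr": [0,0,0],"jaw": 0}
    - {"offset": [-0.9,0,0],"dr": [0,0,0],"jaw": 0}
    - {"offset": [-0.8,0,0],"dr": [0,0,0],"jaw": 0}
    - {"offset": [-0.5,0,0],"dr": [0,0,0],"jaw": 0}

```text
clock: 12.2
tool_pos: [613.7, 291.2, 266.6]
tcp_rot: [0.69, 0.164, -0.686, 0.163]
ft_force: [-0.7, -0.6, -0.5]
opening: -0.1
```

Request:
step_arm:
  deltas:
    - {"offset": [0,0.41,0.34],"dr": [0,0,0],"jaw": 0}
    - {"offset": [0,0.74,0.57],"dr": [0,0,0],"jaw": 0}
    - {"offset": [0,0.74,0.57],"dr": [0,0,0],"jaw": 0}
    - {"offset": [0,0.74,0.57],"dr": [0,0,0],"jaw": 0}
    - {"offset": [0,0.74,0.57],"dr": [0,0,0],"jaw": 0}

```text
clock: 12.7
tool_pos: [570.9, 79.9, 261.9]
tcp_rot: [0.688, 0.164, -0.688, 0.164]
ft_force: [0.5, -0.8, -0.7]
opening: 0.1
```

Request:
step_arm:
  deltas:
    - {"offset": [0,0.74,0.57],"dr": [0,0,0],"jaw": 0}
    - {"offset": [0,0.74,0.57],"dr": [0,0,0],"jaw": 0}
    - {"offset": [0,0.74,0.57],"dr": [0,0,0],"jaw": 0}
    - {"offset": [0,0.74,0.57],"dr": [0,0,0],"jaw": 0}
    - {"offset": [0,0.74,0.57],"dr": [0,0,0],"jaw": 0}

```text
clock: 13.2
tool_pos: [526.8, -149.6, 262.1]
tcp_rot: [0.688, 0.163, -0.688, 0.164]
ft_force: [1.0, -0.8, -0.1]
opening: 0.1
```

Request:
step_arm:
  deltas:
    - {"offset": [0,0.74,0.57],"dr": [0,0,0],"jaw": 0}
    - {"offset": [0,0.74,0.57],"dr": [0,0,0],"jaw": 0}
    - {"offset": [0,0.41,0.34],"dr": [0,0,0],"jaw": 0}
    - {"offset": [0,0,0],"dr": [0,0,0],"jaw": 0}
    - {"offset": [0,0,0],"dr": [0,0,0],"jaw": 0}

```text
clock: 13.7
tool_pos: [503.8, -265.7, 261.7]
tcp_rot: [0.688, 0.163, -0.688, 0.163]
ft_force: [0.3, 0.3, -0.1]
opening: -0.0
```

Run:
```python
from workcell import ctrl, eyes
import cv2,numpy as np
from h import *
s=ctrl.sense();print(s['tool_pos'],s['clock'])
w=eyes.read_camera('wrist');cv2.imwrite('pics/w5.png',w['image'][:,:,::-1])
for z in(60,65,68):print(proj(w,(505,-266,z)),[proj(w,(505+18*a,-266+18*b,z)).tolist() for a,b in((1,0),(-1,0),(0,1),(0,-1))])
for d in eyes.regions_of(w,'call_button_top')[:1]:
    v,u=np.nonzero(d['region']);print(d['conf'],u.mean(),v.mean(),d['extent'])
```

```text
[ 503.79071718 -265.73225542  261.73973046] 13.7
[319.3 207.6] [[329.6, 187.6], [309.3, 226.9], [299.0, 197.6], [339.3, 217.4]]
[319.4 209.1] [[329.8, 188.9], [309.2, 228.7], [298.8, 199.0], [339.6, 219.0]]
[319.4 210. ] [[329.9, 189.7], [309.1, 229.8], [298.6, 199.9], [339.8, 220.0]]
0.9 317.52337583485127 206.63752276867032 [317.4, 206.5, 40.0, 49.8]
```

View pics/w5.png

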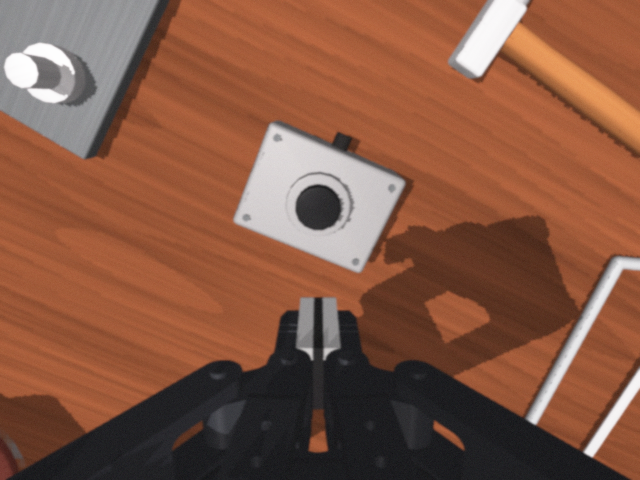

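The button is at (318,207) in the wrist view, 1–2 mm from the prediction. Going down to just above it.

Request:
step_arm:
  deltas:
    - {"offset": [0.6,0,0],"dr": [0,0,0],"jaw": 0}
    - {"offset": [0.9,0,0],"dr": [0,0,0],"jaw": 0}
    - {"offset": [0.8,0,0],"dr": [0,0,0],"jaw": 0}
    - {"offset": [0.5,0,0],"dr": [0,0,0],"jaw": 0}
    - {"offset": [0.2,0,0],"dr": [0,0,0],"jaw": 0}

```text
clock: 14.3
tool_pos: [502.5, -262.9, 108.2]
tcp_rot: [-0.686, -0.166, 0.689, -0.163]
ft_force: [-0.3, 0.6, -0.5]
opening: 0.2
```

Request:
step_arm:
  deltas:
    - {"offset": [0,0,0],"dr": [0,0,0],"jaw": 0}
    - {"offset": [0,0,0],"dr": [0,0,0],"jaw": 0}
    - {"offset": [0,0,0],"dr": [0,0,0],"jaw": 0}
    - {"offset": [0,0,0],"dr": [0,0,0],"jaw": 0}

```text
clock: 14.7
tool_pos: [505.0, -266.2, 113.8]
tcp_rot: [0.689, 0.163, -0.687, 0.164]
ft_force: [-0.6, -0.5, 0.8]
opening: -0.1
```

Run:
```python
from workcell import ctrl, eyes
import cv2,numpy as np
s=ctrl.sense();print(s['tool_pos'],s['clock'])
p=eyes.read_camera('side');w=eyes.read_camera('wrist')
cv2.imwrite('pics/b6.png',np.hstack([cv2.resize(p['image'][140:260,340:460,::-1],(400,400)),cv2.resize(w['image'][180:380,220:420,::-1],(400,400))]))
```

```text
[ 504.99356504 -266.24280466  113.83556015] 14.7
```

View pics/b6.png

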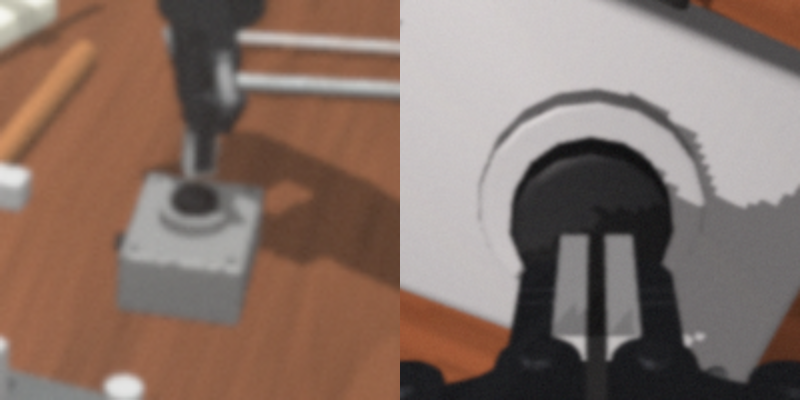

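The tips are centred over the cap (wrist view) and roughly 20 mm above it. Lowering gently.

Request:
step_arm:
  deltas:
    - {"offset": [0.08,0,0],"dr": [0,0,0],"jaw": 0}
    - {"offset": [0.08,0,0],"dr": [0,0,0],"jaw": 0}
    - {"offset": [0.08,0,0],"dr": [0,0,0],"jaw": 0}
    - {"offset": [0.06,0,0],"dr": [0,0,0],"jaw": 0}
    - {"offset": [0.04,0,0],"dr": [0,0,0],"jaw": 0}

```text
clock: 15.3
tool_pos: [503.7, -265.4, 94.4]
tcp_rot: [-0.688, -0.164, 0.688, -0.163]
ft_force: [-2.2, 2.1, 3.0]
opening: -0.3
```

Request:
step_arm:
  deltas:
    - {"offset": [0.04,0,0],"dr": [0,0,0],"jaw": 0}
    - {"offset": [0.04,0,0],"dr": [0,0,0],"jaw": 0}
    - {"offset": [0,0,0],"dr": [0,0,0],"jaw": 0}

```text
clock: 15.6
tool_pos: [503.8, -265.5, 91.2]
tcp_rot: [-0.688, -0.164, 0.688, -0.163]
ft_force: [-3.0, 1.6, 4.5]
opening: -0.3
```

Request:
step_arm:
  deltas:
    - {"offset": [0.03,0,0],"dr": [0,0,0],"jaw": 0}
    - {"offset": [0.03,0,0],"dr": [0,0,0],"jaw": 0}
    - {"offset": [0,0,0],"dr": [0,0,0],"jaw": 0}

```text
clock: 15.9
tool_pos: [504.0, -265.7, 90.8]
tcp_rot: [-0.687, -0.164, 0.688, -0.163]
ft_force: [-10.2, 5.5, 17.7]
opening: 0.5
```

At z 90.8 the force jumped from 4.5 to 17.7 N with hardly any further travel, so the button is bottomed. One short hold, then up.

Request:
step_arm:
  deltas:
    - {"offset": [0,0,0],"dr": [0,0,0],"jaw": 0}
    - {"offset": [0,0,0],"dr": [0,0,0],"jaw": 0}
    - {"offset": [0,0,0],"dr": [0,0,0],"jaw": 0}

```text
clock: 16.2
tool_pos: [504.0, -265.7, 90.8]
tcp_rot: [-0.687, -0.164, 0.688, -0.163]
ft_force: [-9.9, 5.7, 17.7]
opening: -0.1
```

Run:
```python
from workcell import ctrl, eyes
import cv2,numpy as np
s=ctrl.sense();print(s['tool_pos'],s['ft_force'],s['clock'])
p=eyes.read_camera('side');w=eyes.read_camera('wrist')
cv2.imwrite('pics/b7.png',np.hstack([cv2.resize(p['image'][140:260,340:460,::-1],(400,400)),cv2.resize(w['image'][180:380,220:420,::-1],(400,400))]))
```

```text
[ 503.9876063  -265.68344991   90.79915966] [-9.94037903  5.69227018 17.69086431] 16.2
```

View pics/b7.png

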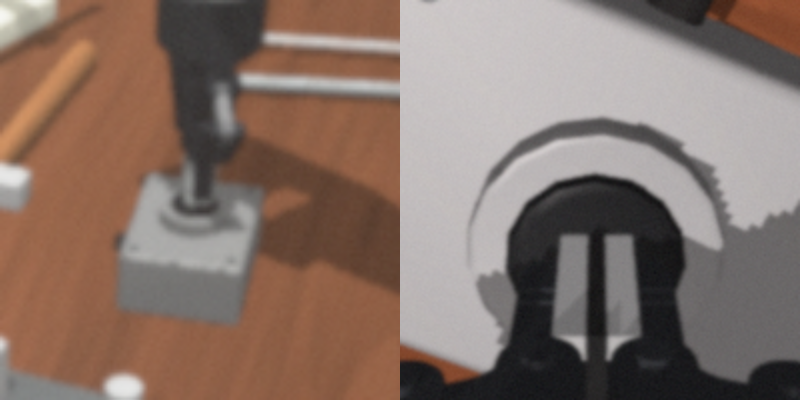

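The picture shows the fingertips on the middle of the cap, which now sits low in its collar. Moving up clear.

Request:
step_arm:
  deltas:
    - {"offset": [-0.08,0,0],"dr": [0,0,0],"jaw": 0}
    - {"offset": [-0.1,0,0],"dr": [0,0,0],"jaw": 0}
    - {"offset": [-0.3,0,0],"dr": [0,0,0],"jaw": 0}
    - {"offset": [-0.6,0,0],"dr": [0,0,0],"jaw": 0}
    - {"offset": [-0.7,0,0],"dr": [0,0,0],"jaw": 0}

```text
clock: 16.8
tool_pos: [503.4, -265.2, 176.7]
tcp_rot: [-0.687, -0.164, 0.688, -0.163]
ft_force: [0.0, -0.5, 0.5]
opening: -0.2
```

Request:
step_arm:
  deltas:
    - {"offset": [-0.7,0,0],"dr": [0,0,0],"jaw": 0}
    - {"offset": [-0.4,0,0],"dr": [0,0,0],"jaw": 0}
    - {"offset": [-0.2,0,0],"dr": [0,0,0],"jaw": 0}
    - {"offset": [0,0,0],"dr": [0,0,0],"jaw": 0}
    - {"offset": [0,0,0],"dr": [0,0,0],"jaw": 0}

```text
clock: 17.3
tool_pos: [503.6, -265.3, 240.6]
tcp_rot: [-0.688, -0.164, 0.688, -0.163]
ft_force: [0.2, 1.2, -1.0]
opening: 0.2
```

Request:
step_arm:
  deltas:
    - {"offset": [0,0,0],"dr": [0,0,0],"jaw": 0}
    - {"offset": [0,0,0],"dr": [0,0,0],"jaw": 0}
    - {"offset": [0,0,0],"dr": [0,0,0],"jaw": 0}
    - {"offset": [0,0,0],"dr": [0,0,0],"jaw": 0}
    - {"offset": [0,0,0],"dr": [0,0,0],"jaw": 0}

```text
clock: 17.8
tool_pos: [503.9, -265.6, 241.6]
tcp_rot: [-0.688, -0.164, 0.688, -0.163]
ft_force: [0.6, 0.1, 0.5]
opening: 0.1
```

Run:
```python
from workcell import ctrl, eyes
import cv2,numpy as np
s=ctrl.sense();print(s['tool_pos'],s['ft_force'],s['clock'])
p=eyes.read_camera('side');cv2.imwrite('pics/e8.png',p['image'][:,:,::-1])
```

```text
[ 503.91964676 -265.56536028  241.56626731] [0.62454502 0.05913826 0.48008785] 17.8
```

View pics/e8.png

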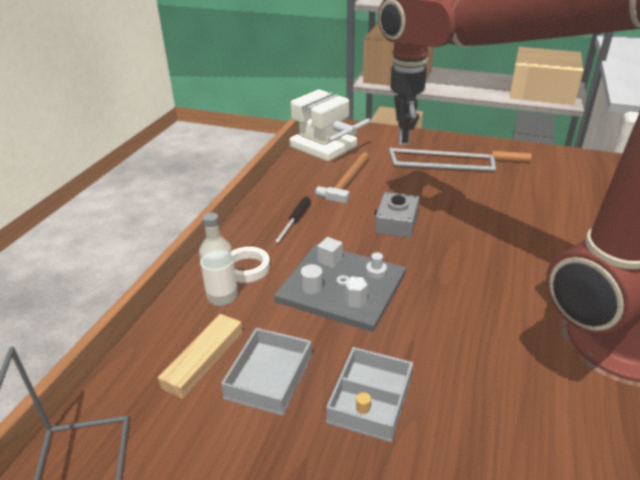

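The hand is clear, the cap is back up at (398,200), and everything stands where it was at the start. Handing in.

```bash
python3 -c "
from workcell import ctrl
print(ctrl.job_done())"
```

```text
the job is handed in; nothing more can be done
None
```

The job is done and was handed in at about 18 s of the 58 s allowed.

- **Stepped bush:** I pointed with shut fingers from straight above, about 25 mm over its top, and held still for about 2.5 s.
- **Undivided tray:** I pointed at its middle, about 27 mm over the rim. The arm swung by up to 5 mm when it arrived, then held steady for about 2.5 s.
- **Call button:** I pressed it to its stop. The force jumped from 4.5 to 17.7 N with only 0.4 mm more travel. I then moved up to about 145 mm above it.
- **Crossings:** The fingertips stayed about 165 mm or more above the parts and the divided tray.

**Last checks:** The final side picture shows the button back up and everything where it stood at the start. The wrist force was about zero after release.

**What failed or disagreed:**
- One hold call was refused because I left out the `dr` values. Nothing moved, and I sent it again.
- Contact with the button came a few millimetres higher than the pictures had suggested.
- The press also pushed sideways with about 11 N, which went away on release.

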